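# Swap two parts in a chassis, then present its cover over the standoffs

### The arm

A 6-joint arm with a two-finger parallel gripper is mounted at the origin on a cart in front of the work surface, level with it; the furniture and walls round the work are solid. World frame = base frame: x ahead of the robot, y to its left, z up, the work surface at z = 0. Lengths are in m, angles in rad, forces in N, time in s.
With the tool pointing down it reaches from about 0.35 to 1 m from the base axis. Payload 7.1 kg.
Tool frame: the origin (TCP) lies between the finger pads; the fingertips stand 25 mm ahead of it and the grasp point (between the pads) lies 6 mm ahead of it; z points along the fingers, y is the line along which they close (so a half turn about z gives the same grasp; the last joint's range is limited). The gripper opens to 85 mm and grips with 20 to 120 N. Pads are 22 mm wide; open, the fingers measure 114 mm over their backs; the gripper's body (76 mm by 85 mm) begins 54 mm behind the grasp point. The pads swing forward as they close: fully open they stand 13 mm farther back than shut.
Start: joints at [-1.211, 0.423, 1.63, -0, 1.089, -0.019], TCP at [0.231, -0.581, 0.256] pointing down, gripper open.
Joint ranges: [-3, 3], [-0.9, 2.11], [0.09, 2.58], [-1.31, 4.45], [0.11, 2.69], [-2.54, 2.54]. Speed limits (rad/s): [2.39, 2.39, 3.01, 3.14, 3.14, 3.14].

### API

Orientations are given as a unit quaternion [w, x, y, z].
In Python, from rig import ctrl, optics, order gives the robot as it stands.
- The arm moves only by the tool apply_moves, never from a script. Its arguments are lists of equal length, an entry for each row: "travel": the shift along the tool's x, y, z in m, a list of three; "rotation": the turn, a rotation vector about the tool's x, y, z in degrees, a list of three; "grip": the opening, from 0 (shut) to 1 (fully open). In form: {"travel": [[dx, dy, dz], ...], "rotation": [[ax, ay, az], ...], "grip": [grip, ...]}. A call has 1 to 20 rows; each row is the pose to reach, as a shift and turn from the pose commanded when the call began, along the tool's axes at that moment; what a row does not reach only later rows make up. A row lasts 1/12 s, in which the tool goes at most 41.7 mm and 7.16 degrees, less where a joint would pass 70% of its speed; a pose out of reach is approached as far as the arm can. A call with a gripper value outside its range is refused whole. The fingers move at their own pace and stop on an object; the grip force is fixed at half the most. Time passes only in rows, so rows that repeat a pose let the fingers close. It gives the time, the measured TCP pose, the force, the opening and the grip force at its end, in the units of the state.
- ctrl.read_state(): the state, without advancing time (a new reading comes with each control period).
- optics.get_image(name): name is "scene" or "top"; returns a dict with "image" (420x560x3 uint8, red, green, blue), "depth" (420x560 float32, m along the optical axis (not along the pixel's ray), 0 where there is no reading), "fx", "fy", "cx", "cy" (pixels), "R" (3x3) and "t" (3): a world point X has camera coordinates R X + t. Camera axes: x right, y down, z forward; pixel columns grow to the right and rows downward; lengths in m; the calibration is good to about 2 mm. A picture is of the moment at which its call begins.
- order.job_done(): hands the job in; it is judged then, once.
Trained networks look in the newest picture that a camera, given by its name, has taken for a name from the list of things; names that differ only in an ending like _2 or _b are one class to them, and where a whole thing is asked for, a point or a joint stands for the part that bears it (a point fixed in the world has none). Each returns a list of dicts, best first, with "confidence" (0 to 1); they miss things now and then, are a little off and sometimes report something else, mostly with a low value. They report only what shows in the picture. A call takes as long as a camera call. They do not tell look-alikes from the thing itself.
- optics.recognise(target, camera): "box" ([left, top, right, bottom] in pixels, round what is visible of it).
- optics.place_of(target, camera): "centre" ([column, row] in pixels: a listed point, or the origin of a listed thing).
The state is a dict: "clock": time; "joint_positions": joint angles; "dq": joint speeds; "joint_efforts": joint torques, N m; "tcp_pos": TCP position; "orientation": TCP orientation; "force": force on the tool from outside, world axes, zero at the start; "torque": the same for the moment, N m; "width": opening from 0.0 (shut) to 1.0 (fully open); "grip_force": force on a finger pad.
Only numpy, scipy, OpenCV 4.12 (cv2) and the standard library are available. Lean on these libraries where they do the work, as an engineer would, in place of code of your own. Each camera call takes 0.05 s, during which the arm holds its last target. There are 200 camera calls.

### The job

In the open chassis on the bench the relay and the finned heat sink were fitted in each other's places: swap them, so that each stands upright, centred and square on the grey pad where the other one stood. Then pick up the cover plate by its handle and finish while still holding it, level and still, about 15 mm above the four brass standoffs, with its four holes lined up over their threaded holes ready for the screws (either way round); it must never rest on or knock the chassis. Leave the jar, the spool and the dongle standing nearby where they are.

Things in the scene. Friction and masses are not known exactly. Their poses are not given: they have to be found in the camera images.
- chassis: Open aluminium plate 106 (x) x 156 (y) x 6 mm, fixed to the bench, place and yaw vary (left or right of the cover). Brass standoffs, 13 mm dia, tops at z 42 mm, at x +-41, y +-66 mm, a threaded hole in each top. Grey pads 46 x 46 mm at y +34 and -34, tops at z 7. Black terminal strip 46 x 12 mm, top at z 18, at y +68. Origin: centre of underside, on the bench (z 0).
- pad_a (a point): centre of the top of the grey pad nearer the terminal strip (axes parallel to the chassis)
- pad_b (a point): centre of the top of the other grey pad (axes parallel to the chassis)
- post_1 (a point): threaded hole, centre of the top of the standoff at chassis x = +41, y = +66 mm
- post_3 (a point): threaded hole, centre of the top of the diagonally opposite standoff, at chassis x = -41, y = -66 mm
- relay: Blue box-shaped relay, 13 (its x) x 29 (its y) x 26 mm (z), smooth sides, loose, about 18 g; starts upright on one of the pads (which one varies) with its y along the chassis y. Origin at the centre of its underside.
- heatsink: Aluminium heat sink with five upright fins, 24 (its x) x 34 (its y) x 26 mm (z), about 50 g; its flat outer fins face +-x and it may be gripped across them; loose, starts upright on the other pad with its y along the chassis y. Origin at the centre of its underside.
- cover: Loose aluminium cover lying flat on the bench, 106 (x) x 156 (y) x 4 mm, about 0.2 kg; four 10 mm through holes at x +-41, y +-66 mm. Black bow handle on top along y over the middle: bar 12 mm wide (x), 80 long, 24 to 36 mm above the underside, legs at y +-34. Origin: centre of underside, below the middle of the handle. Fits either way round.
- hole_1 (a point): lower mouth of the cover's hole at its x = +41, y = +66 mm (at the underside)
- hole_3 (a point): lower mouth of the diagonally opposite hole, at cover x = -41, y = -66 mm
- jar: small round jar of screws, white body and black lid, 43 mm across, 46 high; origin at the centre of its underside; bystander, leave alone
- spool: white spool of solder wire standing on its flange, 56 mm across, 36 high; origin at the centre of its underside; bystander, leave alone
- dongle: black usb dongle lying flat, 17 x 56 x 9 mm (long along its y); origin at the centre of its underside; bystander, leave alone
Not all that is in view belongs to the job. Several things have the shape of the heatsink; the one meant has the colours described above.

How it is judged:
On the way, in this order (a step that is already met when the one before it is completed fails the run):
1. relay and heat sink stand on each other's pads, let go ((((horizontal distance between relay and pad_a below 0.01 m and z of relay in the frame of pad_a between -0.003 and 0.004 m and angle between relay's own z axis and vertical below 0.1 rad and angle between the y axis of relay and the y axis of chassis, either way round below 0.25 rad and distance of relay from where it was at the start of the episode above 0.045 m) and (horizontal distance between heatsink and pad_b below 0.01 m and z of heatsink in the frame of pad_b between -0.003 and 0.004 m and angle between heatsink's own z axis and vertical below 0.1 rad and angle between the y axis of heatsink and the y axis of chassis, either way round below 0.25 rad and distance of heatsink from where it was at the start of the episode above 0.045 m)) or ((horizontal distance between relay and pad_b below 0.01 m and z of relay in the frame of pad_b between -0.003 and 0.004 m and angle between relay's own z axis and vertical below 0.1 rad and angle between the y axis of relay and the y axis of chassis, either way round below 0.25 rad and distance of relay from where it was at the start of the episode above 0.045 m) and (horizontal distance between heatsink and pad_a below 0.01 m and z of heatsink in the frame of pad_a between -0.003 and 0.004 m and angle between heatsink's own z axis and vertical below 0.1 rad and angle between the y axis of heatsink and the y axis of chassis, either way round below 0.25 rad and distance of heatsink from where it was at the start of the episode above 0.045 m))) and contact force between each of relay, heatsink and the arm below 0.05 N and contact force between each of relay, heatsink and the fingers below 0.05 N and linear speed of each of relay, heatsink below 0.02 m/s), for 0.2 s.
2. the cover is held hovering, its holes over the threaded holes ((((horizontal distance between hole_1 and post_1 below 0.004 m and z of hole_1 in the frame of post_1 between 0.005 and 0.03 m) and (horizontal distance between hole_3 and post_3 below 0.004 m and z of hole_3 in the frame of post_3 between 0.005 and 0.03 m)) or ((horizontal distance between hole_1 and post_3 below 0.004 m and z of hole_1 in the frame of post_3 between 0.005 and 0.03 m) and (horizontal distance between hole_3 and post_1 below 0.004 m and z of hole_3 in the frame of post_1 between 0.005 and 0.03 m))) and angle between cover's own z axis and vertical below 0.08 rad and linear speed of cover below 0.02 m/s and contact force between cover and the fingers above 1 N and contact force between cover and chassis below 0.1 N and contact force between cover and relay below 0.1 N and contact force between cover and heatsink below 0.1 N), for 0.2 s.
At the end, for the whole second after the job is handed in: Each part stands upright on the other's former pad (10 mm, 0.25 rad), at rest, untouched; the cover is held in the fingers, still, level (0.08 rad), 5 to 30 mm above the standoffs, hole_1 and hole_3 within 4 mm of post_1 and post_3 (either way round), not touching the chassis or parts (all of step 1 and all of step 2); the arm keeps its last pose, push and grip.
It fails at once if the cover rests on or knocks the chassis (contact force between cover and chassis above 1 N).
It fails at once if a bystander is moved more than 30 mm (distance of any of jar, spool, dongle from where it was at the start of the episode above 0.03 m).
It also fails if it takes over 69 s, if anything falls off the work surface, if the arm or the gripper's body presses on something with over 40 N, if the wrist force passes 120 N, or if a joint passes its speed limit or range.

## Working session

There is one attempt and no reset: what is moved stays moved. The work goes in short steps, Python scripts to look and compute and a tool call to move; the robot and the scene stay as the last step left them, time stands still between calls to the robot, and variables do not carry over. Pictures are saved under pics/ and viewed, at most 10 in all, crops included, and the job is handed in when it is done.

Besides the shell and the picture viewer there is one more tool, called after "Call:" in YAML: its name, and indented under it one key for each argument. apply_moves: Moves the arm, as the interface text tells. Its arguments: {"type":"object","properties":{"travel":{"type":"array","items":{"type":"array","items":{"type":"number"}}},"rotation":{"type":"array","items":{"type":"array","items":{"type":"number"}}},"grip":{"type":"array","items":{"type":"number"}}},"required":["travel","rotation","grip"]}

```bash
ls; mkdir -p pics
cat > h.py <<'E'
import numpy as np, cv2
from rig import ctrl, optics, order
from scipy.spatial.transform import Rotation as Ro
def px2w(im,u,v,z):
    R=np.array(im['R']);t=np.array(im['t'])
    d=R.T@np.array([(u-im['cx'])/im['fx'],(v-im['cy'])/im['fy'],1.]);c=-R.T@t
    return c+d*(z-c[2])/d[2]
def w2px(im,X):
    p=np.array(im['R'])@np.array(X)+np.array(im['t'])
    return np.array([im['fx']*p[0]/p[2]+im['cx'],im['fy']*p[1]/p[2]+im['cy']])
def cloud(im):
    d=im['depth'];v,u=np.indices(d.shape)
    P=np.stack([(u-im['cx'])/im['fx']*d,(v-im['cy'])/im['fy']*d,d],-1)
    W=(P-np.array(im['t']))@np.array(im['R']);W[d==0]=np.nan
    return W
def save(im,name,crop=None,s=1):
    a=im['image'][...,::-1]
    if crop: l,t,r,b=crop;a=a[t:b,l:r]
    cv2.imwrite('pics/'+name,cv2.resize(np.ascontiguousarray(a),None,fx=s,fy=s,interpolation=cv2.INTER_CUBIC))
E
python3 - <<'E'
from h import *
ims={c:optics.get_image(c) for c in('top','scene')}
cv2.imwrite('pics/a.png',cv2.resize(np.vstack([ims['top']['image'],ims['scene']['image']])[...,::-1],None,fx=.714,fy=.714)) if 0 else None
save(ims['top'],'top.png');save(ims['scene'],'scene.png')
im=ims['top'];print(-np.array(im['R']).T@im['t'],im['fx'])
for n,z in dict(chassis=0,pad_a=.007,pad_b=.007,post_1=.042,post_3=.042,relay=.007,heatsink=.007,cover=0,hole_1=0,hole_3=0,jar=0,spool=0,dongle=0).items():
    for c in ims:
        print(n,c,[(round(r['confidence'],2),np.round(r['centre']),px2w(ims[c],*r['centre'],z).round(3)[:2]) for r in optics.place_of(n,c)][:3])
print(ctrl.read_state())
E
```

```text
pics
[ 0.43615961 -0.22018806  1.16197069] 455.8429055168993
chassis top [(0.86, array([198., 226.]), array([ 0.532, -0.033]))]
chassis scene [(0.93, array([245., 310.]), array([ 0.534, -0.047])), (0.16, array([236., 323.]), array([ 0.531, -0.015]))]
pad_a top [(0.94, array([188., 222.]), array([ 0.54 , -0.007])), (0.56, array([217., 225.]), array([ 0.537, -0.081]))]
pad_a scene [(0.98, array([249., 294.]), array([ 0.543, -0.078]))]
pad_b top [(0.94, array([188., 222.]), array([ 0.54 , -0.007])), (0.56, array([217., 225.]), array([ 0.537, -0.081]))]
pad_b scene [(0.98, array([249., 294.]), array([ 0.543, -0.078]))]
post_1 top [(0.95, array([227., 239.]), array([ 0.498, -0.112])), (0.64, array([216., 224.]), array([ 0.536, -0.083])), (0.57, array([171., 206.]), array([0.576, 0.03 ]))]
post_1 scene [(0.66, array([285., 280.]), array([ 0.49 , -0.102])), (0.65, array([196., 304.]), array([0.583, 0.016])), (0.55, array([236., 319.]), array([0.512, 0.016]))]
post_3 top [(0.95, array([227., 239.]), array([ 0.498, -0.112])), (0.64, array([216., 224.]), array([ 0.536, -0.083])), (0.57, array(
[... 1973 characters left out ...]
4]))]
{'clock': 1.4, 'joint_positions': array([-1.21101347e+00,  4.23087906e-01,  1.62990369e+00, -4.18779904e-05,
        1.08858247e+00, -1.90378998e-02]), 'dq': array([ 0.00045886,  0.00112718,  0.0013424 , -0.00217211,  0.00056327,
       -0.00150145]), 'joint_efforts': array([ 1.11946352e-03, -5.57340610e+01, -2.82141083e+01,  3.54072586e-05,
        8.42531772e-04, -2.11334071e-05]), 'tcp_pos': array([ 0.23112857, -0.58067949,  0.25632517]), 'orientation': array([ 1.23041318e-05,  9.82113591e-01,  1.88289388e-01, -1.67071537e-05]), 'force': array([0.05933531, 0.04513507, 0.12728356]), 'torque': array([0.01720269, 0.01142406, 0.00370638]), 'grip_force': 0.0, 'width': 0.9994687262483253}
```

View pics/top.png

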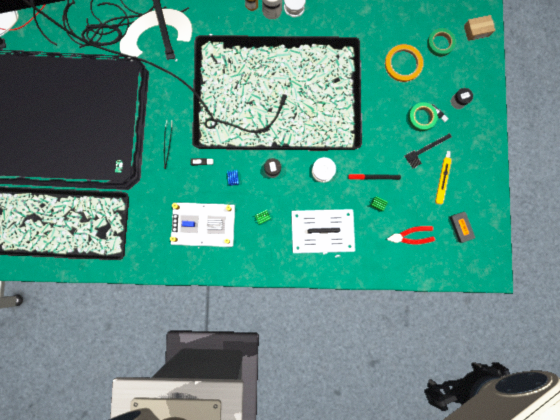

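View pics/scene.png

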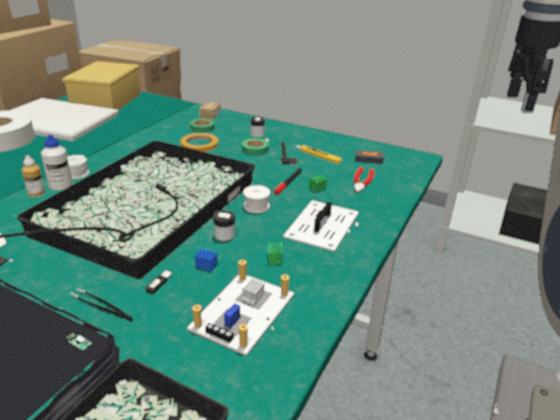

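Run:
```python
from h import *
im=optics.get_image('top');save(im,'crop.png',(140,150,400,280),3)
W=cloud(im);z=W[...,2]
hsv=cv2.cvtColor(im['image'],cv2.COLOR_RGB2HSV)
reg=(W[...,0]>.4)&(W[...,0]<.66)&(W[...,1]>-.5)&(W[...,1]<.1)
for lo,hi in((.002,.005),(.005,.012),(.022,.028),(.029,.039),(.039,.046)):
    m=reg&(z>lo)&(z<hi)
    n,l,s,c=cv2.connectedComponentsWithStats(m.astype(np.uint8))
    for i in range(1,n):
        if s[i,4]>12:
            q=W[l==i][:,:2].astype(np.float32);r=cv2.minAreaRect(q)
            print(lo,s[i,4],'mean',q.mean(0).round(4),'rect',np.round(r[0],4),np.round(r[1],4),round(r[2],1),'z',np.median(z[l==i]).round(4),hsv[l==i].mean(0).round())
```

```text
0.002 738 mean [0.5913 0.0512] rect [0.5824 0.0686] [0.1224 0.1824] 44.3 z 0.0031 [ 84. 247. 168.]
0.002 31 mean [ 0.6444 -0.008 ] rect [ 0.6449 -0.0047] [0.0322 0.0175] 61.4 z 0.0027 [ 84. 238. 170.]
0.002 773 mean [ 0.5934 -0.1106] rect [ 0.5745 -0.1016] [0.2028 0.1458] 12.3 z 0.0032 [ 84. 244. 171.]
0.002 49 mean [ 0.6358 -0.1632] rect [ 0.6356 -0.164 ] [0.0191 0.0441] 80.3 z 0.003 [ 84. 251. 172.]
0.002 15 mean [ 0.6525 -0.1829] rect [ 0.6515 -0.1841] [0.0133 0.0103] 1.6 z 0.0033 [ 84. 255. 172.]
0.002 37 mean [ 0.6459 -0.2307] rect [ 0.6453 -0.2307] [0.0215 0.0237] 20.0 z 0.0031 [ 84. 245. 175.]
0.002 122 mean [ 0.6195 -0.1977] rect [ 0.6203 -0.1971] [0.0645 0.0359] 13.4 z 0.0031 [ 84. 247. 174.]
0.002 25 mean [ 0.6507 -0.2662] rect [ 0.65   -0.2668] [0.0106 0.0259] 0.7 z 0.0027 [ 83. 212. 174.]
0.002 20 mean [ 0.652 -0.34 ] rect [ 0.6514 -0.3382] [0.0172 0.0131] 65.9 z 0.0038 [ 78. 194. 164.]
0.002 25 mean [ 0.6471 -0.3687] rect [ 0.6497 -0.3707] [0.0343 0.0159] 57.9 z 0.003 [ 84. 242. 169.]
0.002 14 mean [ 0.6533 -0.3959] rect [ 0.6546 -0.3958] [0.0113 0.0193] 52.7 z 0.0031 [ 
[... 9235 characters left out ...]
 241.]
0.029 15 mean [ 0.5308 -0.0728] rect [ 0.531  -0.0747] [0.0298 0.0027] 88.1 z 0.034 [ 69.   3. 228.]
0.029 127 mean [ 0.5287 -0.3484] rect [ 0.529  -0.3486] [0.012  0.0772] 4.4 z 0.0362 [104.  11.  99.]
0.029 14 mean [ 0.5255 -0.0762] rect [ 0.5255 -0.0763] [0.0005 0.0326] 1.6 z 0.0346 [111.   3. 246.]
0.039 19 mean [0.5794 0.0221] rect [0.5792 0.0214] [0.0115 0.0104] 88.6 z 0.0447 [ 29. 135. 242.]
0.039 19 mean [ 0.5775 -0.1105] rect [ 0.5776 -0.1108] [0.01 0.01] 89.7 z 0.0438 [ 29. 125. 249.]
0.039 17 mean [0.4965 0.022 ] rect [0.4968 0.0223] [0.01   0.0107] 18.5 z 0.0427 [ 29. 133. 244.]
0.039 19 mean [ 0.4958 -0.1094] rect [ 0.4962 -0.1091] [0.01 0.01] 1.3 z 0.043 [ 29. 104. 249.]
```

View pics/crop.png

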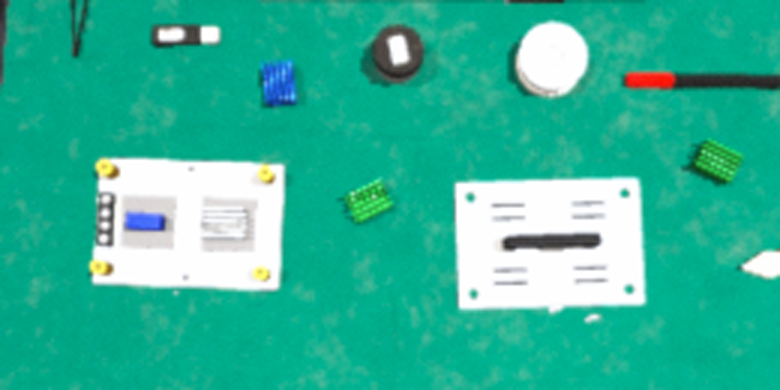

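```bash
cat >> h.py <<'E'
def go(pos,yaw=0.,s=None):
    """delta from measured pose to tool-down pose with tool y along world x turned by yaw (deg)"""
    s=s or ctrl.read_state();q=s['orientation']
    A=Ro.from_quat([q[1],q[2],q[3],q[0]])
    T=Ro.from_euler('z',yaw,degrees=True)*Ro.from_matrix(np.array([[0,1,0],[1,0,0],[0,0,-1.]]))
    print('travel',A.inv().apply(np.array(pos)-s['tcp_pos']).round(4),'rot',(A.inv()*T).as_rotvec(degrees=True).round(2))
E
python3 -c "
from h import *
go([.537,-.076,.15],-.5)"
```

```text
travel [ 0.4708 -0.3558  0.1063] rot [  0.   -0.  -67.8]
```

Heat-sink shapes are at full-image pixels (216,225) silver on the right pad, (263,217) green, (378,204) green and (233,178) blue. The silver one on the chassis fits the description. The blue relay is at (188,224) on the pad by the terminal strip, and the cover's handle is at (323,231).

Call:
apply_moves:
  travel:
    - [0.4708,-0.3558,0.1063]
    - [0.4708,-0.3558,0.1063]
    - [0.4708,-0.3558,0.1063]
    - [0.4708,-0.3558,0.1063]
    - [0.4708,-0.3558,0.1063]
    - [0.4708,-0.3558,0.1063]
    - [0.4708,-0.3558,0.1063]
    - [0.4708,-0.3558,0.1063]
    - [0.4708,-0.3558,0.1063]
    - [0.4708,-0.3558,0.1063]
    - [0.4708,-0.3558,0.1063]
    - [0.4708,-0.3558,0.1063]
    - [0.4708,-0.3558,0.1063]
    - [0.4708,-0.3558,0.1063]
    - [0.4708,-0.3558,0.1063]
    - [0.4708,-0.3558,0.1063]
    - [0.4708,-0.3558,0.1063]
    - [0.4708,-0.3558,0.1063]
    - [0.4708,-0.3558,0.1063]
    - [0.4708,-0.3558,0.1063]
  rotation:
    - [0,0,-67.8]
    - [0,0,-67.8]
    - [0,0,-67.8]
    - [0,0,-67.8]
    - [0,0,-67.8]
    - [0,0,-67.8]
    - [0,0,-67.8]
    - [0,0,-67.8]
    - [0,0,-67.8]
    - [0,0,-67.8]
    - [0,0,-67.8]
    - [0,0,-67.8]
    - [0,0,-67.8]
    - [0,0,-67.8]
    - [0,0,-67.8]
    - [0,0,-67.8]
    - [0,0,-67.8]
    - [0,0,-67.8]
    - [0,0,-67.8]
    - [0,0,-67.8]
  grip: [0.6,0.6,0.6,0.6,0.6,0.6,0.6,0.6,0.6,0.6,0.6,0.6,0.6,0.6,0.6,0.6,0.6,0.6,0.6,0.6]

```text
clock: 3.12
tcp_pos: [0.5366, -0.0772, 0.1503]
orientation: [0.0, 0.711, 0.703, 0.0]
force: [-0.1, 0.5, 0.2]
width: 0.605
grip_force: 0.0
```

```bash
python3 -c "
from h import *
s=ctrl.read_state();print(s['tcp_pos'],s['width'],s['joint_positions'].round(2));go([.537,-.076,.036],-.5)"
```

```text
[ 0.5365592  -0.07715745  0.15030177] 0.6047287549851345 [-0.16  0.45  1.88 -0.    0.8  -0.15]
travel [0.0012 0.0004 0.1143] rot [ 0.01  0.01 -0.1 ]
```

Call:
apply_moves:
  travel:
    - [0.001,0.0004,0.04]
    - [0.001,0.0004,0.08]
    - [0.001,0.0004,0.105]
    - [0.001,0.0004,0.1145]
    - [0.001,0.0004,0.1145]
    - [0.001,0.0004,0.1145]
    - [0.001,0.0004,0.1145]
    - [0.001,0.0004,0.1145]
    - [0.001,0.0004,0.1145]
    - [0.001,0.0004,0.1145]
    - [0.001,0.0004,0.1145]
    - [0.001,0.0004,0.1145]
  rotation:
    - [0,0,0]
    - [0,0,0]
    - [0,0,0]
    - [0,0,0]
    - [0,0,0]
    - [0,0,0]
    - [0,0,0]
    - [0,0,0]
    - [0,0,0]
    - [0,0,0]
    - [0,0,0]
    - [0,0,0]
  grip: [0.6,0.6,0.6,0.6,0.6,0.1,0.1,0.1,0.1,0.1,0.1,0.1]

```text
clock: 4.12
tcp_pos: [0.5388, -0.0753, 0.0374]
orientation: [0.001, 0.71, 0.704, 0.001]
force: [-0.5, -0.3, 7.7]
width: 0.267
grip_force: 59.8
```

```bash
python3 -c "
from h import *
go([.47,-.19,.13],-.5)
go([.47,-.19,.03],-.5)"
```

```text
travel [-0.1153 -0.0675 -0.0927] rot [0.2  0.04 0.01]
travel [-0.1152 -0.0679  0.0073] rot [0.2  0.04 0.01]
```

Call:
apply_moves:
  travel:
    - [0,0,-0.03]
    - [0,0,-0.065]
    - [-0.03,-0.018,-0.065]
    - [-0.058,-0.034,-0.065]
    - [-0.09,-0.052,-0.065]
    - [-0.115,-0.068,-0.065]
    - [-0.115,-0.068,-0.065]
    - [-0.115,-0.068,-0.04]
    - [-0.115,-0.068,-0.015]
    - [-0.115,-0.068,0.0]
    - [-0.115,-0.068,0.005]
    - [-0.115,-0.068,0.006]
    - [-0.115,-0.068,0.006]
  rotation:
    - [0,0,0]
    - [0,0,0]
    - [0,0,0]
    - [0,0,0]
    - [0,0,0]
    - [0,0,0]
    - [0,0,0]
    - [0,0,0]
    - [0,0,0]
    - [0,0,0]
    - [0,0,0]
    - [0,0,0]
    - [0,0,0]
  grip: [0.1,0.1,0.1,0.1,0.1,0.1,0.1,0.1,0.1,0.1,0.1,0.1,0.1]

```text
clock: 5.2
tcp_pos: [0.4684, -0.1892, 0.0306]
orientation: [-0.0, 0.71, 0.704, -0.0]
force: [-0.0, -0.4, -0.5]
width: 0.268
grip_force: 59.0
```

Call:
apply_moves:
  travel:
    - [0,0,0]
    - [0,0,0]
    - [0,0,0]
    - [0,0,0]
    - [0,0,-0.03]
    - [0,0,-0.07]
    - [0,0,-0.1]
    - [0,0,-0.1]
  rotation:
    - [0,0,0]
    - [0,0,0]
    - [0,0,0]
    - [0,0,0]
    - [0,0,0]
    - [0,0,0]
    - [0,0,0]
    - [0,0,0]
  grip: [0.6,0.6,0.6,0.6,0.6,0.6,0.6,0.6]

```text
clock: 5.87
tcp_pos: [0.4715, -0.1907, 0.1347]
orientation: [0.004, 0.71, 0.704, 0.002]
force: [1.1, -1.2, 0.0]
width: 0.599
grip_force: 0.0
```

```bash
python3 -c "
from h import *
go([.537,-.011,.10],-.5)
im=optics.get_image('scene');save(im,'s2.png',(150,190,370,360),3.5)"
```

```text
travel [0.1803 0.0637 0.0346] rot [0.47 0.2  0.01]
```

View pics/s2.png

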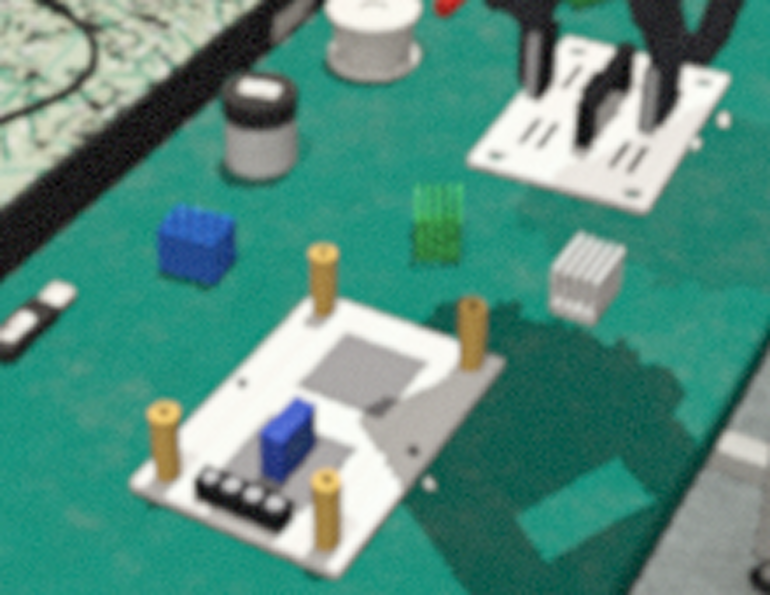

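The heat sink stands upright on the bench (crop ~590,280) and the relay is still on its pad (~288,440). The relay is next.

Call:
apply_moves:
  travel:
    - [0.04,0.014,0.0]
    - [0.08,0.028,0.0]
    - [0.12,0.042,0.01]
    - [0.155,0.055,0.02]
    - [0.18,0.0637,0.0346]
    - [0.18,0.0637,0.0346]
    - [0.18,0.0637,0.0346]
  rotation:
    - [0,0,0]
    - [0,0,0]
    - [0,0,0]
    - [0,0,0]
    - [0,0,0]
    - [0,0,0]
    - [0,0,0]
  grip: [0.5,0.5,0.5,0.5,0.5,0.5,0.5]

```text
clock: 6.5
tcp_pos: [0.5326, -0.0085, 0.0931]
orientation: [-0.001, 0.709, 0.705, -0.001]
force: [0.0, 0.6, 0.2]
width: 0.497
grip_force: 0.0
```

```bash
python3 -c "
from h import *
go([.5368,-.011,.039],-.5)
im=optics.get_image('top');W=cloud(im);z=W[...,2];x=W[...,0];y=W[...,1]
m=(abs(x-.468)<.03)&(abs(y+.19)<.03)&(z>.015)&(z<.04)
print(m.sum(),W[m].mean(0),[np.round(t,4) for t in cv2.minAreaRect(W[m][:,:2].astype(np.float32))])"
```

```text
travel [-0.0024  0.0044  0.054 ] rot [-0.2  -0.    0.18]
74 [ 0.47087383 -0.19030335  0.02598967] [array([ 0.4708, -0.189 ]), array([0.0224, 0.0324]), np.float64(1.533)]
```

```bash
python3 -c "
from h import *
s=ctrl.read_state();print(s['tcp_pos'],s['dq'].round(3))
go([.5368,-.011,.039],-.5)"
```

```text
[ 0.53264414 -0.00958082  0.09369866] [-0.032 -0.021  0.002 -0.001  0.003  0.   ]
travel [-0.0014  0.0043  0.0547] rot [-0.16  0.01  0.1 ]
```

Call:
apply_moves:
  travel:
    - [-0.0014,0.0043,0.015]
    - [-0.0014,0.0043,0.035]
    - [-0.0014,0.0043,0.05]
    - [-0.0014,0.0043,0.0545]
    - [-0.0014,0.0043,0.0545]
    - [-0.0014,0.0043,0.0545]
    - [-0.0014,0.0043,0.0545]
    - [-0.0014,0.0043,0.0545]
    - [-0.0014,0.0043,0.0545]
    - [-0.0014,0.0043,0.0545]
    - [-0.0014,0.0043,0.0545]
    - [-0.0014,0.0043,0.0545]
    - [-0.0014,0.0043,0.0545]
  rotation:
    - [0,0,0]
    - [0,0,0]
    - [0,0,0]
    - [0,0,0]
    - [0,0,0]
    - [0,0,0]
    - [0,0,0]
    - [0,0,0]
    - [0,0,0]
    - [0,0,0]
    - [0,0,0]
    - [0,0,0]
    - [0,0,0]
  grip: [0.5,0.5,0.5,0.5,0.5,0.5,0,0,0,0,0,0,0]

```text
clock: 7.63
tcp_pos: [0.5386, -0.0116, 0.0415]
orientation: [0.001, 0.71, 0.704, 0.0]
force: [-0.4, -1.7, 6.0]
width: 0.129
grip_force: 59.4
```

```bash
python3 -c "
from h import *
s=ctrl.read_state();print(s['tcp_pos'],s['dq'].round(3))
go([.537,-.078,.0398],-.5)"
```

```text
[ 0.5386103  -0.01156237  0.04152848] [ 0.    -0.001  0.    -0.     0.     0.   ]
travel [-0.0664 -0.0011  0.0017] rot [0.1  0.02 0.02]
```

Call:
apply_moves:
  travel:
    - [0,0,-0.025]
    - [0,0,-0.045]
    - [-0.025,0,-0.045]
    - [-0.05,0,-0.045]
    - [-0.0667,0,-0.045]
    - [-0.0667,0,-0.045]
    - [-0.0667,0,-0.045]
    - [-0.0667,0,-0.025]
    - [-0.0667,0,-0.01]
    - [-0.0667,0,-0.005]
    - [-0.0667,0,-0.0035]
    - [-0.0667,0,-0.0035]
    - [-0.0667,0,-0.0035]
    - [-0.0667,0,-0.0035]
  rotation:
    - [0,0,0]
    - [0,0,0]
    - [0,0,0]
    - [0,0,0]
    - [0,0,0]
    - [0,0,0]
    - [0,0,0]
    - [0,0,0]
    - [0,0,0]
    - [0,0,0]
    - [0,0,0]
    - [0,0,0]
    - [0,0,0]
    - [0,0,0]
  grip: [0,0,0,0,0,0,0,0,0,0,0,0,0,0]

```text
clock: 8.8
tcp_pos: [0.5379, -0.0779, 0.0447]
orientation: [0.0, 0.71, 0.704, 0.0]
force: [0.0, -0.5, -0.9]
width: 0.126
grip_force: 58.6
```

```bash
python3 -c "
from h import *
go([.537,-.078,.042],-.5)
im=optics.get_image('scene');save(im,'s3.png',(180,240,320,350),5)
s=ctrl.read_state();print(s['tcp_pos'],s['force'],s['dq'].round(3))"
```

```text
travel [-0.0001 -0.0009  0.0027] rot [0.07 0.01 0.02]
[ 0.5378898  -0.07798593  0.04464137] [-0.51393239  0.15197079  0.67522641] [-0.004  0.001  0.001 -0.002 -0.002 -0.   ]
```

View pics/s3.png

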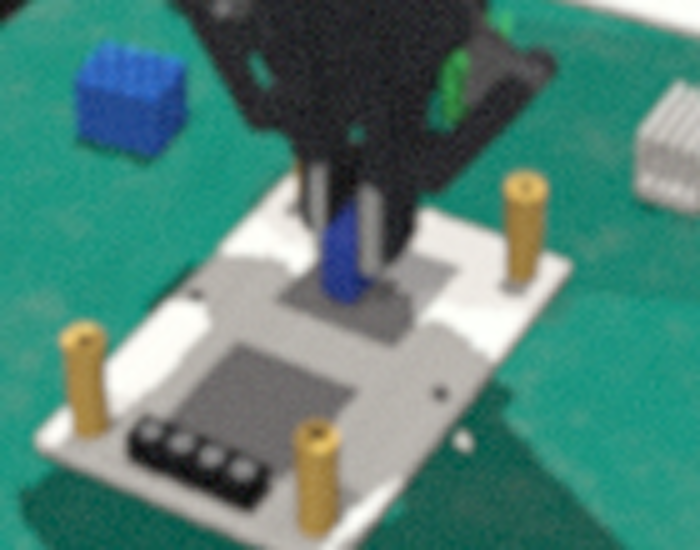

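The relay is upright in the fingers over pad_b, with its bottom about 3 mm above the pad (crop ~345,300). I'll lower it and release.

Call:
apply_moves:
  travel:
    - [0,-0.0009,0.0015]
    - [0,-0.0009,0.003]
    - [0,-0.0009,0.003]
    - [0,-0.0009,0.003]
    - [0,-0.0009,0.003]
  rotation:
    - [0,0,0]
    - [0,0,0]
    - [0,0,0]
    - [0,0,0]
    - [0,0,0]
  grip: [0,0,0,0,0]

```text
clock: 9.27
tcp_pos: [0.5367, -0.0781, 0.0415]
orientation: [0.0, 0.71, 0.704, 0.0]
force: [-0.6, 0.2, 6.7]
width: 0.13
grip_force: 59.5
```

Call:
apply_moves:
  travel:
    - [0,0,0]
    - [0,0,0]
    - [0,0,0]
    - [0,0,0]
    - [0,0,-0.02]
    - [0,0,-0.05]
    - [0,0,-0.08]
    - [0,0,-0.08]
    - [0,0,-0.08]
    - [0,0,-0.08]
  rotation:
    - [0,0,0]
    - [0,0,0]
    - [0,0,0]
    - [0,0,0]
    - [0,0,0]
    - [0,0,0]
    - [0,0,0]
    - [0,0,0]
    - [0,0,0]
    - [0,0,0]
  grip: [0.5,0.5,0.5,0.5,0.5,0.5,0.5,0.5,0.5,0.5]

```text
clock: 10.1
tcp_pos: [0.5362, -0.0781, 0.1207]
orientation: [-0.0, 0.71, 0.704, -0.0]
force: [-0.3, 0.8, 0.5]
width: 0.5
grip_force: 0.0
```

```bash
python3 -c "
from h import *
s=ctrl.read_state();print(s['tcp_pos'],s['dq'].round(3))
go([.470,-.190,.10],-.5);go([.470,-.190,.032],-.5)"
```

```text
[ 0.53616148 -0.07805795  0.12068568] [0.    0.022 0.009 0.    0.001 0.   ]
travel [-0.1125 -0.0652  0.0207] rot [-0.01 -0.    0.  ]
travel [-0.1125 -0.0652  0.0887] rot [-0.01 -0.    0.  ]
```

Call:
apply_moves:
  travel:
    - [-0.03,-0.018,0.0]
    - [-0.06,-0.035,0.0]
    - [-0.09,-0.053,0.0]
    - [-0.1125,-0.0652,0.0]
    - [-0.1125,-0.0652,0.02]
    - [-0.1125,-0.0652,0.05]
    - [-0.1125,-0.0652,0.075]
    - [-0.1125,-0.0652,0.0887]
    - [-0.1125,-0.0652,0.0887]
    - [-0.1125,-0.0652,0.0887]
    - [-0.1125,-0.0652,0.0887]
    - [-0.1125,-0.0652,0.0887]
    - [-0.1125,-0.0652,0.0887]
    - [-0.1125,-0.0652,0.0887]
    - [-0.1125,-0.0652,0.0887]
    - [-0.1125,-0.0652,0.0887]
  rotation:
    - [0,0,0]
    - [0,0,0]
    - [0,0,0]
    - [0,0,0]
    - [0,0,0]
    - [0,0,0]
    - [0,0,0]
    - [0,0,0]
    - [0,0,0]
    - [0,0,0]
    - [0,0,0]
    - [0,0,0]
    - [0,0,0]
    - [0,0,0]
    - [0,0,0]
    - [0,0,0]
  grip: [0.5,0.5,0.5,0.5,0.5,0.5,0.5,0.5,0.5,0.5,0.1,0.1,0.1,0.1,0.1,0.1]

```text
clock: 11.43
tcp_pos: [0.4708, -0.1902, 0.033]
orientation: [0.001, 0.71, 0.704, 0.0]
force: [-0.1, 0.5, 7.1]
width: 0.264
grip_force: 59.5
```

```bash
python3 -c "
from h import *
s=ctrl.read_state();print(s['tcp_pos'],s['dq'].round(3))
go([.5374,-.010,.0426],-.5)"
```

```text
[ 0.4707922  -0.19017191  0.03295163] [-0.    -0.001 -0.     0.001  0.001 -0.001]
travel [ 0.1807  0.0651 -0.0097] rot [0.07 0.03 0.01]
```

Call:
apply_moves:
  travel:
    - [0,0,-0.03]
    - [0,0,-0.06]
    - [0.02,0.007,-0.07]
    - [0.05,0.018,-0.07]
    - [0.085,0.031,-0.07]
    - [0.12,0.043,-0.07]
    - [0.155,0.056,-0.07]
    - [0.1805,0.0655,-0.07]
    - [0.1805,0.0655,-0.07]
    - [0.1805,0.0655,-0.05]
    - [0.1805,0.0655,-0.03]
    - [0.1805,0.0655,-0.015]
    - [0.1805,0.0655,-0.011]
    - [0.1805,0.0655,-0.011]
    - [0.1805,0.0655,-0.011]
    - [0.1805,0.0655,-0.011]
  rotation:
    - [0,0,0]
    - [0,0,0]
    - [0,0,0]
    - [0,0,0]
    - [0,0,0]
    - [0,0,0]
    - [0,0,0]
    - [0,0,0]
    - [0,0,0]
    - [0,0,0]
    - [0,0,0]
    - [0,0,0]
    - [0,0,0]
    - [0,0,0]
    - [0,0,0]
    - [0,0,0]
  grip: [0.1,0.1,0.1,0.1,0.1,0.1,0.1,0.1,0.1,0.1,0.1,0.1,0.1,0.1,0.1,0.1]

```text
clock: 12.77
tcp_pos: [0.538, -0.0103, 0.0441]
orientation: [0.001, 0.71, 0.704, 0.0]
force: [-0.4, 0.4, -0.6]
width: 0.265
grip_force: 59.0
```

```bash
python3 -c "
from h import *
go([.5376,-.010,.0395],-.5)"
```

```text
travel [ 0.0003 -0.0004  0.0046] rot [ 0.08  0.   -0.02]
```

Lower it to contact, which should be near z .040, then release and rise.

Call:
apply_moves:
  travel:
    - [0,0,0.0015]
    - [0,0,0.003]
    - [0,0,0.0045]
    - [0,0,0.0045]
    - [0,0,0.0045]
    - [0,0,0.0045]
  rotation:
    - [0,0,0]
    - [0,0,0]
    - [0,0,0]
    - [0,0,0]
    - [0,0,0]
    - [0,0,0]
  grip: [0.1,0.1,0.1,0.1,0.1,0.1]

```text
clock: 13.27
tcp_pos: [0.5379, -0.0102, 0.0399]
orientation: [0.0, 0.71, 0.704, 0.0]
force: [-2.8, -0.9, 10.8]
width: 0.259
grip_force: 60.5
```

Call:
apply_moves:
  travel:
    - [0,0,-0.0005]
    - [0,0,-0.0005]
    - [0,0,-0.0005]
    - [0,0,-0.0005]
    - [0,0,-0.02]
    - [0,0,-0.06]
    - [0,0,-0.1]
    - [-0.035,0,-0.12]
    - [-0.07,0,-0.12]
    - [-0.11,0,-0.12]
    - [-0.15,0,-0.12]
    - [-0.19,0,-0.12]
    - [-0.23,0,-0.12]
    - [-0.27,0,-0.12]
    - [-0.31,-0.004,-0.12]
    - [-0.338,-0.009,-0.12]
    - [-0.338,-0.009,-0.12]
    - [-0.338,-0.009,-0.12]
    - [-0.338,-0.009,-0.12]
  rotation:
    - [0,0,0]
    - [0,0,0]
    - [0,0,0]
    - [0,0,0]
    - [0,0,0]
    - [0,0,0]
    - [0,0,0]
    - [0,0,0]
    - [0,0,0]
    - [0,0,0]
    - [0,0,0]
    - [0,0,0]
    - [0,0,0]
    - [0,0,0]
    - [0,0,0]
    - [0,0,-3]
    - [0,0,-5]
    - [0,0,-5]
    - [0,0,-5]
  grip: [0.5,0.5,0.5,0.5,0.5,0.5,0.5,0.5,0.5,0.5,0.5,0.5,0.5,0.5,0.5,0.5,0.5,0.5,0.5]

```text
clock: 14.85
tcp_pos: [0.525, -0.3479, 0.1582]
orientation: [-0.001, 0.679, 0.734, 0.0]
force: [1.0, 0.6, 0.3]
width: 0.503
grip_force: 0.0
```

```bash
cat > meas.py <<'E'
from h import *
im=optics.get_image('top');W=cloud(im);z=W[...,2];x=W[...,0];y=W[...,1]
hsv=cv2.cvtColor(im['image'],cv2.COLOR_RGB2HSV)
for n,cx,cy,lo,hi in(('relay',.537,-.078,.025,.04),('hs',.537,-.01,.025,.04)):
    m=(abs(x-cx)<.03)&(abs(y-cy)<.03)&(z>lo)&(z<hi)
    print(n,m.sum(),W[m].mean(0).round(4),[np.round(t,4) for t in cv2.minAreaRect(W[m][:,:2].astype(np.float32))])
# posts: centroid of yellow top pixels above 38mm
P=[]
for px,py in((.579,.022),(.5775,-.11),(.4965,.022),(.496,-.11)):
    m=(abs(x-px)<.015)&(abs(y-py)<.015)&(z>.036)&(hsv[...,1]>60)
    v,u=np.nonzero(m);p=px2w(im,u.mean(),v.mean(),.042)[:2] if m.any() else [0,0];P.append(p);print('post',m.sum(),np.round(p,4))
E
python3 - <<'E'
from meas import *
save(im,'t4.png',(150,180,380,270),3.4)
s=ctrl.read_state();print(s['tcp_pos'],s['dq'].round(3))
E
```

```text
relay 63 [ 0.5383 -0.0773  0.0331] [array([ 0.5384, -0.0766]), array([0.0292, 0.0124]), np.float64(86.626)]
hs 90 [ 0.5403 -0.0107  0.0331] [array([ 0.54  , -0.0108]), array([0.023 , 0.0328]), np.float64(1.6332)]
post 24 [0.5788 0.0218]
post 20 [ 0.5778 -0.1104]
post 22 [0.4971 0.0225]
post 18 [ 0.4951 -0.1096]
[ 0.52520215 -0.34731114  0.15835177] [ 0.016 -0.005  0.003 -0.001 -0.001 -0.002]
```

View pics/t4.png

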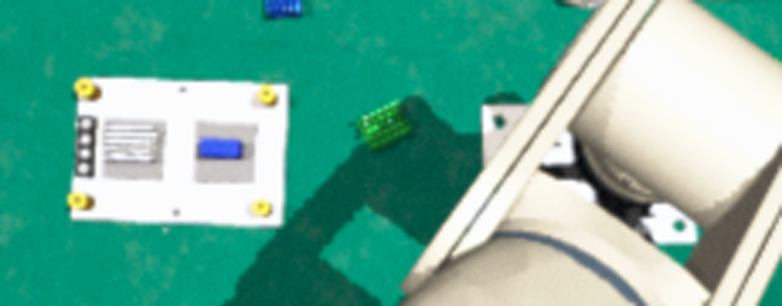

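Run:
```python
from h import *
im=optics.get_image('top');a=cv2.imread('pics/top.png');K=4
b=cv2.resize(a,None,fx=K,fy=K,interpolation=cv2.INTER_CUBIC)
hsv=cv2.cvtColor(b,cv2.COLOR_BGR2HSV)
m=((hsv[...,1]<110)&(hsv[...,2]>150)).astype(np.uint8)
n,l,s,c=cv2.connectedComponentsWithStats(m)
for nm,z,(u,v) in(('cover',.004,(310,215)),('chassis',.006,(202,215))):
    i=l[v*K,u*K];mm=cv2.morphologyEx((l==i).astype(np.uint8),cv2.MORPH_CLOSE,np.ones((9,9)))
    mm=cv2.morphologyEx(mm,cv2.MORPH_OPEN,np.ones((41,41)))if nm=='x' else mm
    cs,_=cv2.findContours(mm,cv2.RETR_EXTERNAL,cv2.CHAIN_APPROX_NONE);q=max(cs,key=cv2.contourArea)[:,0]
    w=np.array([px2w(im,(x+.5)/K-.5,(y+.5)/K-.5,z)[:2] for x,y in q],np.float32)
    M=cv2.moments(w.reshape(-1,1,2));r=cv2.minAreaRect(w)
    yaw=.5*np.degrees(np.arctan2(2*M['mu11'],M['mu20']-M['mu02']))
    print(nm,'centroid',M['m10']/M['m00'],M['m01']/M['m00'],'long axis',yaw,'rect',r)
# dark handle at z .036
d=(hsv[...,2]<110).astype(np.uint8);n,l,s,c=cv2.connectedComponentsWithStats(d);i=l[231*K,323*K]
v,u=np.nonzero(l==i);w=np.array([px2w(im,(x+.5)/K-.5,(y+.5)/K-.5,.036)[:2] for x,y in zip(u,v)],np.float32)
print('handle',i,s[i,4],w.mean(0),cv2.minAreaRect(w))
# holes/posts via net and hsv
for nm,z,lo in(('hole',.004,None),):
    sat=(hsv[...,1]>110).astype(np.uint8)
    n,l,s,c=cv2.connectedComponentsWithStats(sat)
    for k in range(1,n):
        p=px2w(im,(c[k][0]+.5)/K-.5,(c[k][1]+.5)/K-.5,z)
        if 20<s[k,4]<900 and .46<p[0]<.6 and -.43<p[1]<.05: print('blob',s[k,4],p[:2].round(4),px2w(im,(c[k][0]+.5)/K-.5,(c[k][1]+.5)/K-.5,.042)[:2].round(4))
```

```text
cover centroid 0.5285803624755552 -0.3501672119490416 long axis -86.85399468472774 rect ((0.5268319249153137, -0.35047587752342224), (0.11421555280685425, 0.16021035611629486), 2.840113878250122)
chassis centroid 0.537359052639331 -0.046706683205197976 long axis 87.86148304891755 rect ((0.5368555188179016, -0.04325525462627411), (0.16198721528053284, 0.11016641557216644), 89.53079223632812)
handle 113 1903 [ 0.5276411  -0.34907442] ((0.5274463295936584, -0.348154753446579), (0.010399228893220425, 0.07898180931806564), 3.2008376121520996)
blob 443 [0.5819 0.028 ] [0.5771 0.0199]
blob 283 [ 0.5806 -0.1079] [ 0.5759 -0.1116]
blob 62 [ 0.5732 -0.4137] [ 0.5687 -0.4074]
blob 60 [ 0.566  -0.2822] [ 0.5617 -0.2801]
blob 213 [ 0.4964 -0.1074] [ 0.4944 -0.1111]
blob 68 [ 0.4914 -0.4184] [ 0.4896 -0.4119]
blob 51 [ 0.4842 -0.2867] [ 0.4826 -0.2845]
```

```bash
python3 -c "
from h import *
go([.527,-.350,.038],3.15)"
```

```text
travel [-0.0032  0.0015  0.1205] rot [-0.04 -0.04  1.35]
```

Call:
apply_moves:
  travel:
    - [-0.003,0.0015,0.03]
    - [-0.003,0.0015,0.06]
    - [-0.003,0.0015,0.09]
    - [-0.003,0.0015,0.11]
    - [-0.003,0.0015,0.1205]
    - [-0.003,0.0015,0.1205]
    - [-0.003,0.0015,0.1205]
    - [-0.003,0.0015,0.1205]
    - [-0.003,0.0015,0.1205]
    - [-0.003,0.0015,0.1205]
    - [-0.003,0.0015,0.1205]
    - [-0.003,0.0015,0.1205]
    - [-0.003,0.0015,0.1205]
    - [-0.003,0.0015,0.1205]
  rotation:
    - [0,0,1.35]
    - [0,0,1.35]
    - [0,0,1.35]
    - [0,0,1.35]
    - [0,0,1.35]
    - [0,0,1.35]
    - [0,0,1.35]
    - [0,0,1.35]
    - [0,0,1.35]
    - [0,0,1.35]
    - [0,0,1.35]
    - [0,0,1.35]
    - [0,0,1.35]
    - [0,0,1.35]
  grip: [0.5,0.5,0.5,0.5,0.5,0.5,0.5,0,0,0,0,0,0,0]

```text
clock: 16.12
tcp_pos: [0.5281, -0.3515, 0.0401]
orientation: [0.001, 0.687, 0.726, 0.0]
force: [-1.4, 0.7, 7.5]
width: 0.122
grip_force: 59.8
```

```bash
python3 -c "
from h import *
s=ctrl.read_state();print(s['tcp_pos'],s['force'])
go([s['tcp_pos'][0],s['tcp_pos'][1],.14],3.15)"
```

```text
[ 0.52812059 -0.35146941  0.04005551] [-1.37227937  0.69345998  7.52555043]
travel [-0.0002  0.0002 -0.0999] rot [ 0.13  0.09 -0.01]
```

Call:
apply_moves:
  travel:
    - [0,0,-0.02]
    - [0,0,-0.045]
    - [0,0,-0.07]
    - [0,0,-0.09]
    - [0,0,-0.09]
    - [0,0,-0.09]
    - [0,0,-0.09]
  rotation:
    - [0,0,0]
    - [0,0,0]
    - [0,0,0]
    - [0,0,0]
    - [0,0,0]
    - [0,0,0]
    - [0,0,0]
  grip: [0,0,0,0,0,0,0]

```text
clock: 16.7
tcp_pos: [0.5265, -0.3505, 0.1274]
orientation: [-0.001, 0.687, 0.726, -0.0]
force: [-0.3, 1.0, -3.3]
width: 0.127
grip_force: 59.0
```

```bash
python3 -c "
from h import *
s=ctrl.read_state();print(s['tcp_pos'],s['force'],s['dq'].round(3))
go([.5366,-.0452,.13],-.57)
im=optics.get_image('scene');save(im,'s5.png',(220,130,420,280),3.5)
W=cloud(im);z=W[...,2];m=(abs(W[...,0]-.528)<.09)&(abs(W[...,1]+.35)<.12)&(z>.06)&(z<.115)&(im['image'].min(-1)>150)
A=np.c_[W[m][:,:2]-[.528,-.35],np.ones(m.sum())];print(m.sum(),np.linalg.lstsq(A,z[m],rcond=None)[0])"
```

```text
[ 0.52652438 -0.35048107  0.12742566] [-0.31752326  1.02991535 -3.33899532] [-0.001  0.022  0.009  0.     0.002  0.001]
travel [ 0.3043  0.0268 -0.0024] rot [-0.05 -0.04  3.72]
1554 [-0.00229558  0.00239663  0.09054461]
```

View pics/s5.png

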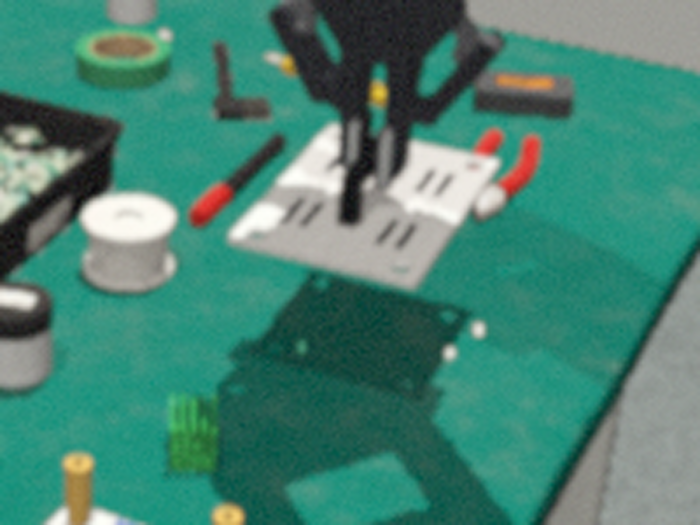

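The cover is held level. Next is to carry it over the chassis, staying high.

Call:
apply_moves:
  travel:
    - [0.015,0.0015,-0.0025]
    - [0.035,0.003,-0.0025]
    - [0.06,0.005,-0.0025]
    - [0.085,0.0075,-0.0025]
    - [0.11,0.01,-0.0025]
    - [0.135,0.012,-0.0025]
    - [0.16,0.014,-0.0025]
    - [0.185,0.016,-0.0025]
    - [0.21,0.0185,-0.0025]
    - [0.235,0.0207,-0.0025]
    - [0.26,0.023,-0.0025]
    - [0.28,0.0247,-0.0025]
    - [0.295,0.026,-0.0025]
    - [0.3043,0.0268,-0.0025]
    - [0.3043,0.0268,-0.0025]
    - [0.3043,0.0268,-0.0025]
    - [0.3043,0.0268,-0.0025]
    - [0.3043,0.0268,-0.0025]
  rotation:
    - [0,0,0]
    - [0,0,0.5]
    - [0,0,1]
    - [0,0,1.5]
    - [0,0,2]
    - [0,0,2.5]
    - [0,0,3]
    - [0,0,3.72]
    - [0,0,3.72]
    - [0,0,3.72]
    - [0,0,3.72]
    - [0,0,3.72]
    - [0,0,3.72]
    - [0,0,3.72]
    - [0,0,3.72]
    - [0,0,3.72]
    - [0,0,3.72]
    - [0,0,3.72]
  grip: [0,0,0,0,0,0,0,0,0,0,0,0,0,0,0,0,0,0]

```text
clock: 18.25
tcp_pos: [0.5371, -0.0464, 0.1306]
orientation: [-0.0, 0.711, 0.703, -0.0]
force: [-0.5, 0.3, -1.6]
width: 0.132
grip_force: 58.9
```

```bash
python3 -c "
from h import *
s=ctrl.read_state();print(s['tcp_pos'],s['force'],s['dq'].round(3))
go([.5366,-.0452,.098],-.57)
im=optics.get_image('scene');save(im,'s6.png',(160,210,320,330),5)
W=cloud(im);z=W[...,2];m=(abs(W[...,0]-.537)<.09)&(abs(W[...,1]+.045)<.12)&(z>.06)&(z<.115)&(im['image'].min(-1)>150)
A=np.c_[W[m][:,:2]-[.537,-.045],np.ones(m.sum())];print(m.sum(),np.linalg.lstsq(A,z[m],rcond=None)[0]);print(cv2.minAreaRect(W[m][:,:2].astype(np.float32)))"
```

```text
[ 0.53710196 -0.04636633  0.13055566] [-0.47251692  0.29136422 -1.61280731] [-0.004 -0.003 -0.002  0.001  0.     0.001]
travel [ 0.0012 -0.0005  0.0326] rot [-0.01  0.01 -0.05]
3176 [0.00010739 0.00037627 0.09408823]
((0.5369901061058044, -0.043118588626384735), (0.15821652114391327, 0.1073470339179039), 89.40716552734375)
```

View pics/s6.png

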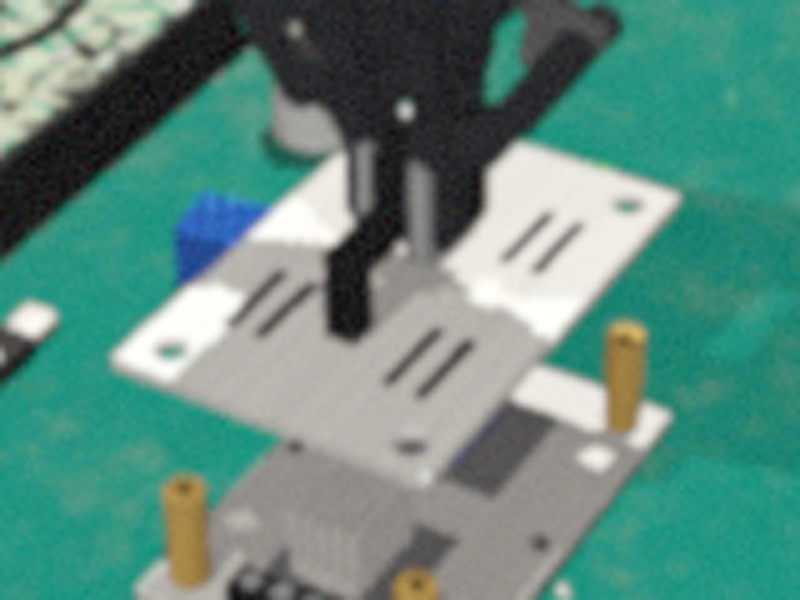

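```bash
python3 -c "
from h import *
im=optics.get_image('scene')
H=[(170,349),(410,445),(628,204)];P=[(184,487),(417,583),(627,332)]
f=lambda p,z:px2w(im,(p[0]+.5)/5-.5+160,(p[1]+.5)/5-.5+210,z)[:2]
h=np.array([f(p,.0945) for p in H]);q=np.array([f(p,.042) for p in P]);print(h.round(4),q.round(4),(h-q).round(4),(h-q).mean(0))
s=ctrl.read_state();print(s['tcp_pos'])
"
```

```text
[[ 0.5791  0.0219]
 [ 0.4966  0.0236]
 [ 0.4955 -0.1093]] [[ 0.5777  0.0219]
 [ 0.4955  0.0225]
 [ 0.4946 -0.111 ]] [[ 0.0014 -0.    ]
 [ 0.0011  0.0011]
 [ 0.0008  0.0018]] [0.0011368  0.00097369]
[ 0.53715928 -0.04636807  0.13067475]
```

Holes and posts agree to about 1 mm. I'll nudge by that and lower it to hover.

Call:
apply_moves:
  travel:
    - [0,-0.0008,0.005]
    - [0,-0.0008,0.012]
    - [0,-0.0008,0.019]
    - [0,-0.0008,0.026]
    - [0,-0.0008,0.03]
    - [0,-0.0008,0.0325]
    - [0,-0.0008,0.0325]
    - [0,-0.0008,0.0325]
    - [0,-0.0008,0.0325]
    - [0,-0.0008,0.0325]
    - [0,-0.0008,0.0325]
    - [0,-0.0008,0.0325]
  rotation:
    - [0,0,0]
    - [0,0,0]
    - [0,0,0]
    - [0,0,0]
    - [0,0,0]
    - [0,0,0]
    - [0,0,0]
    - [0,0,0]
    - [0,0,0]
    - [0,0,0]
    - [0,0,0]
    - [0,0,0]
  grip: [0,0,0,0,0,0,0,0,0,0,0,0]

```text
clock: 19.35
tcp_pos: [0.5365, -0.0455, 0.0985]
orientation: [0.0, 0.711, 0.704, 0.0]
force: [0.5, -0.2, -2.6]
width: 0.126
grip_force: 59.0
```

```bash
python3 -c "
from h import *
s=ctrl.read_state();print(s['tcp_pos'],s['force'],s['dq'].round(3))
im=optics.get_image('scene');save(im,'s7.png',(160,220,320,340),5)
W=cloud(im);z=W[...,2];m=(abs(W[...,0]-.537)<.09)&(abs(W[...,1]+.045)<.12)&(z>.052)&(z<.08)&(im['image'].min(-1)>150)
A=np.c_[W[m][:,:2]-[.537,-.045],np.ones(m.sum())];print(m.sum(),np.linalg.lstsq(A,z[m],rcond=None)[0]);print(cv2.minAreaRect(W[m][:,:2].astype(np.float32)))
go([.537,-.0466,.098],-.57)"
```

```text
[ 0.53654266 -0.04554309  0.09848218] [ 0.52555403 -0.22903061 -2.58313157] [-0.     0.002  0.    -0.001 -0.001  0.001]
3163 [0.00133256 0.00067304 0.0620262 ]
((0.5366511344909668, -0.04326166212558746), (0.16004952788352966, 0.10777077078819275), 89.286865234375)
travel [-0.001   0.0005  0.0005] rot [0.03 0.   0.  ]
```

View pics/s7.png

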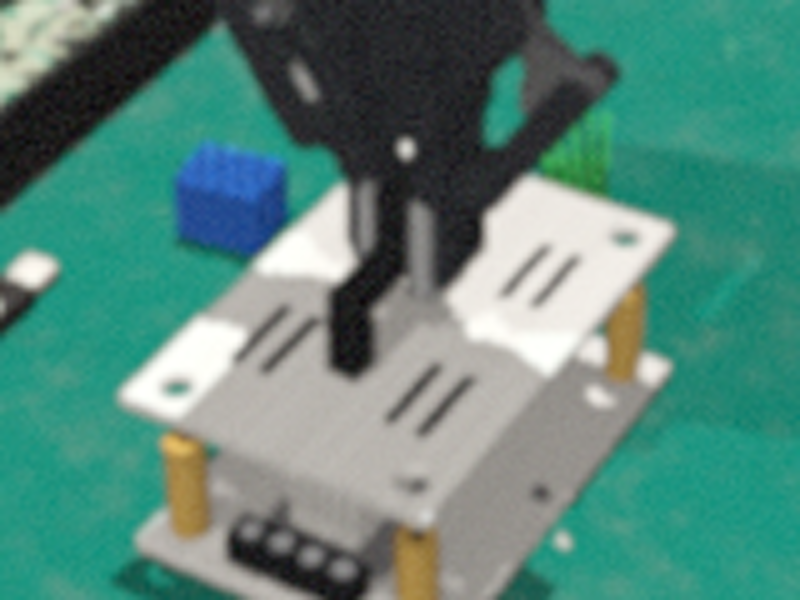

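```bash
python3 -c "
from h import *
im=optics.get_image('scene')
h=np.array([px2w(im,(a+.5)/5-.5+160,(b+.5)/5-.5+220,.0622)[:2] for a,b in((177,386),(413,485),(626,238))])
q=np.array([[.5777,.0219],[.4955,.0225],[.4946,-.111]]);print((h-q).round(4),(h-q).mean(0))
T=optics.get_image('top')
for z,n in((.058,'hole_1'),(.042,'post_1')): print(n,[(round(r['confidence'],2),px2w(T,*r['centre'],z)[:2].round(4)) for r in optics.place_of(n,'top')],[(round(r['confidence'],2),px2w(im,*r['centre'],z)[:2].round(4)) for r in optics.place_of(n,'scene')])
print(ctrl.read_state()['tcp_pos'])
"
```

```text
[[ 0.0007  0.0006]
 [-0.      0.002 ]
 [-0.0003  0.0029]] [0.00014931 0.00180175]
hole_1 [(0.89, array([ 0.4956, -0.1072])), (0.56, array([ 0.4946, -0.1082]))] [(0.97, array([0.5802, 0.0194])), (0.59, array([ 0.4962, -0.1177]))]
post_1 [(0.53, array([ 0.4966, -0.1107]))] [(0.85, array([0.5779, 0.0192])), (0.61, array([ 0.4934, -0.1153]))]
[ 0.53636002 -0.04554326  0.09822648]
```

Call:
apply_moves:
  travel:
    - [-0.001,0,0]
    - [-0.002,0,0]
    - [-0.002,0,0]
    - [-0.002,0,0]
    - [-0.002,0,0]
    - [-0.002,0,0]
    - [-0.002,0,0]
    - [-0.002,0,0]
  rotation:
    - [0,0,0]
    - [0,0,0]
    - [0,0,0]
    - [0,0,0]
    - [0,0,0]
    - [0,0,0]
    - [0,0,0]
    - [0,0,0]
  grip: [0,0,0,0,0,0,0,0]

```text
clock: 20.37
tcp_pos: [0.5364, -0.0475, 0.0982]
orientation: [-0.0, 0.711, 0.704, -0.0]
force: [0.2, -0.1, -1.7]
width: 0.125
grip_force: 59.0
```

```bash
python3 -c "
from h import *
im=optics.get_image('scene');T=optics.get_image('top')
a=cv2.resize(im['image'][220:340,160:320],None,fx=4,fy=4,interpolation=2);b=cv2.resize(T['image'][190:260,160:250],None,fx=7,fy=7,interpolation=2)[:480]
b=cv2.resize(b,(600,480))[:, :]
cv2.imwrite('pics/s8.png',a[...,::-1]);cv2.imwrite('pics/t8.png',b[...,::-1])
s=ctrl.read_state();print(s['tcp_pos'],s['dq'].round(4),s['grip_force'],s['clock'])"
```

```text
[ 0.53637058 -0.04754979  0.09822853] [ 0.0014 -0.0012  0.0004  0.001   0.0005  0.0018] 58.95355224609375 20.4667
```

View pics/s8.png

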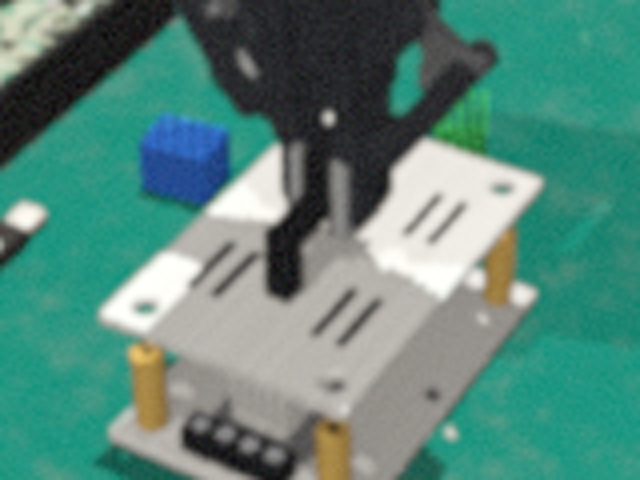

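```bash
python3 -c "
from h import *
im=optics.get_image('scene')
h=np.array([px2w(im,(a+.5)/4-.5+160,(b+.5)/4-.5+220,.0622)[:2] for a,b in((146,307),(333,384),(501,188))])
q=np.array([[.5777,.0219],[.4955,.0225],[.4946,-.111]]);d=h-q;print(d.round(4),d.mean(0))
if abs(d.mean(0)).max()<.0013: print(order.job_done())
"
```

```text
[[-0.0002 -0.001 ]
 [ 0.0002 -0.0002]
 [ 0.0003  0.0014]] [1.04792941e-04 6.28826618e-05]
the job is handed in; nothing more can be done
None
```

I swapped the relay and heat sink onto each other's pads and handed the job in with the cover held level about 16 mm above the standoffs. The three holes I could see measured within about 1.5 mm of the posts; the hand-in returned no verdict.

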